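# Fish the glaze paddle out through the drip pan's hand opening

### The arm

A 6-joint arm with a two-finger parallel gripper is mounted at the origin on the work surface. World frame = base frame: x ahead of the robot, y to its left, z up, the work surface at z = 0. Lengths are in m, angles in rad, forces in N, time in s.
With the tool pointing down it reaches from about 0.375 to 0.975 m from the base axis. Payload 3.8 kg.
Tool frame: the origin (TCP) lies midway between the tips of the shut fingers; the grasp point (between the pads) lies 19 mm behind it; z points along the fingers, y is the line along which they close (so a half turn about z gives the same grasp; the last joint's range is limited). The gripper opens to 85 mm and grips with 20 to 120 N. Pads are 22 mm wide; open, the fingers measure 114 mm over their backs; the gripper's body (76 mm by 85 mm) begins 54 mm behind the grasp point. The pads swing forward as they close: fully open they stand 13 mm farther back than shut.
Start: joints at [-1.332, 0.264, 1.604, -0, 1.274, -0.037], TCP at [0.184, -0.649, 0.231] pointing down, gripper open.
Joint ranges: [-2.63, 2.63], [-0.94, 2.18], [0.31, 2.57], [-1.31, 4.45], [0, 2.66], [-2.55, 2.55]. Speed limits (rad/s): [2.57, 2.57, 3.14, 3.14, 3.14, 3.14].

### API

Orientations are given as a rotation vector (axis times angle).
In Python, from workcell import bot, cams gives the robot as it stands.
- The arm moves only by the tool play_rows, never from a script. Its argument "rows" is a list of rows, each a list of 2 entries, a list of its own where there are three numbers: the shift along the tool's x, y, z scaled (see below), then the turn, a rotation vector about the tool's x, y, z scaled (see below). A call has 1 to 20 rows; each row is the pose to reach, as a shift and turn from the pose commanded when the call began, along the tool's axes at that moment; what a row does not reach only later rows make up. The controller multiplies each number of a shift by 250 mm and each number of a turn by 45 degrees. A row lasts 1/12 s, in which the tool goes at most 41.7 mm and 7.16 degrees, less where a joint would pass 70% of its speed; a pose out of reach is approached as far as the arm can. A call with a number of a shift or a turn outside -1 to 1 is refused whole. A call with a gripper value outside its range is refused whole. "claw" is the opening, from -1 (shut) to 1 (fully open), set as the call begins (left out, the last holds). The fingers move at their own pace and stop on an object; "newtons" is the grip in N (left out, the last holds). Time passes only in rows, so rows that repeat a pose let the fingers close. It gives the time, the measured TCP pose, the force, the opening and the grip force at its end, in the units of the state.
- bot.read_state(): the state, without advancing time (a new reading comes with each control period).
- cams.read_camera(name): name is "scene" or "top" or "wrist"; returns a dict with "image" (480x640x3 uint8, red, green, blue), "K" (3x3 intrinsics, pixels), "T" (4x4, takes a point from camera to world coordinates); the wrist camera has in their place "mount" (4x4, takes a point from camera to tool coordinates, whose origin is the TCP and whose axes are the flange's). Camera axes: x right, y down, z forward; pixel columns grow to the right and rows downward; lengths in m; the calibration is good to about 2 mm. The wrist camera is an equidistant fisheye: a pixel r from the principal point sees the ray r / f radians off the axis. A picture is of the moment at which its call begins: read the wrist's pose just before it. There is no depth.
- bot.finish_job(): hands the job in; it is judged then, once.
The state is a dict: "time": time; "q": joint angles; "joint_vel": joint speeds; "joint_torque": joint torques, N m; "tool_pos": TCP position; "tcp_rot": TCP orientation; "wrist_force": force on the tool from outside, world axes, zero at the start; "torque": the same for the moment, N m; "width": opening from 0.0 (shut) to 1.0 (fully open); "grip_force": force on a finger pad.
Only numpy, scipy, OpenCV 4.12 (cv2) and the standard library are available. Lean on these libraries where they do the work, as an engineer would, in place of code of your own. Each camera call takes 0.05 s, during which the arm holds its last target. There are 200 camera calls.

### The job

The wooden stirring paddle lies inside the covered blue drip pan and is longer than the opening in the cover: take it by the handle part, tilt it and draw it up diagonally through the opening, handle end first. Finish while holding it still in the gripper, the whole paddle a few centimetres clear above the cover and touching nothing else; do not put it down. Leave the egg cup, dipping ring, pitcher and pestle where they stand.

Things in the scene. Friction and masses are not known exactly. Their poses are not given: they have to be found in the camera images.
- pan: Blue enamelled sheet-metal drip pan fixed to the shelf: covered box 228 (x) by 448 (y) by 72 mm high. Origin: centre of its underside, on the shelf; y along its length, z up. Floor 3 mm thick, walls 4 mm; inside 220 by 440 mm, 64 mm high, empty but for the paddle. The flat cover (5 mm thick, top 72 mm above the shelf) has one central opening, 170 mm in x by 190 mm in y, with a thin white rim line.
- window (a point): Centre of the cover's opening, at the cover's top surface, 72 mm above the pan's origin.
- paddle: Loose wooden paddle, 290 mm long, 0.12 kg, flat on the pan's floor (3 mm up), y axis within 0.1 rad of the pan's y, both ends under the cover. Origin: underside, midway between its ends; y to the handle end, z up. Handle: pale bar 22 mm wide, 20 mm thick, y = -70 to 145 mm. Blade: brown, 44 mm wide, 12 mm thick, y = -57 to -145, undersides flush. Centre of mass near y = -10 mm.
- handle_end (a point): Centre of the paddle's handle end face: y = +145 mm, 10 mm above the paddle's underside.
- blade_end (a point): Tip of the paddle's blade: y = -145 mm, 6 mm above the paddle's underside.
- egg_cup: Bisque (pale pinkish) egg cup, 66 mm high, 50 mm across, standing loose on the pan's cover at the blade side (-y of the pan). Origin: centre of its foot. Bystander.
- dipping_ring: Aluminium dipping ring, 60 mm across, 12 mm high, lying loose on the cover at the blade side. Origin: centre of its underside. Bystander.
- pitcher: Honey-glazed pitcher, 180 mm high, 116 mm across the belly, handle to its +y, standing on the shelf to the right (-y). Origin: centre of its foot. Bystander.
- pestle: White marble pestle standing on its broad head on the shelf to the left (+y), 145 mm high, 52 mm across. Origin: centre of its foot. Bystander.

How it is judged:
On the way:
1. the handle end is up through the opening while the blade end is still under the cover (z of handle_end in the frame of pan above 0.085 m and z of blade_end in the frame of pan below 0.064 m), for 0.1 s.
At the end, for the whole second after the job is handed in: The paddle is gripped by the fingers and still (under 30 mm/s, 0.2 rad/s); both its ends are at least 30 mm above the cover's top; it touches neither the pan nor a bystander; the four bystanders stand upright within 20 mm of their starts (z of each of handle_end, blade_end in the frame of pan above 0.102 m and contact force between paddle and the fingers above 2 N and contact force between paddle and pan below 0.05 N and linear speed of paddle below 0.03 m/s and angular speed of paddle below 0.2 rad/s and contact force between paddle and egg_cup below 0.05 N and contact force between paddle and dipping_ring below 0.05 N and contact force between paddle and pitcher below 0.05 N and contact force between paddle and pestle below 0.05 N and distance of each of egg_cup, dipping_ring, pitcher, pestle from where it was at the start of the episode below 0.02 m and angle between each of egg_cup, dipping_ring, pitcher, pestle's own z axis and vertical below 0.2 rad); the arm keeps its last pose, push and grip.
It fails at once if the egg cup is pushed more than 20 mm or tipped (distance of egg_cup from where it was at the start of the episode above 0.02 m or angle between egg_cup's own z axis and vertical above 0.2 rad).
It fails at once if the dipping ring is pushed more than 20 mm or tipped (distance of dipping_ring from where it was at the start of the episode above 0.02 m or angle between dipping_ring's own z axis and vertical above 0.2 rad).
It fails at once if the pitcher is pushed more than 20 mm or tipped (distance of pitcher from where it was at the start of the episode above 0.02 m or angle between pitcher's own z axis and vertical above 0.2 rad).
It fails at once if the pestle is pushed more than 20 mm or tipped (distance of pestle from where it was at the start of the episode above 0.02 m or angle between pestle's own z axis and vertical above 0.2 rad).
It also fails if it takes over 45 s, if anything falls off the work surface, if the arm or the gripper's body presses on something with over 40 N, if the wrist force passes 120 N, or if a joint passes its speed limit or range.

## Working session

There is one attempt and no reset: what is moved stays moved. The work goes in short steps, Python scripts to look and compute and a tool call to move; the robot and the scene stay as the last step left them, time stands still between calls to the robot, and variables do not carry over. Pictures are saved under pics/ and viewed, at most 10 in all, crops included, and the job is handed in when it is done.

Besides the shell and the picture viewer there is one more tool, called after "Emit:" as name(argument=value, ...), one argument or row to a line, values as JSON. play_rows: Moves the arm, as the interface text tells. Its arguments: {"type":"object","properties":{"rows":{"type":"array","items":{"type":"array"}},"claw":{"type":"number"},"newtons":{"type":"number"}},"required":["rows"]}

```bash
mkdir -p pics; ls
python3 - <<'E'
from workcell import bot,cams
import cv2,numpy as np
print(bot.read_state())
for n in("scene","top"):
    c=cams.read_camera(n); cv2.imwrite(f"pics/{n}0.png",c["image"][:,:,::-1]); print(n,c["K"].tolist(),np.round(c["T"],4).tolist())
c=cams.read_camera("wrist");print({k:np.array(v).tolist() for k,v in c.items() if k!="image"})
E
```

```text
pics
{'time': 0.0, 'q': array([-1.33191155e+00,  2.64784106e-01,  1.60540804e+00, -2.44731420e-07,
        1.27369516e+00, -3.68734253e-02]), 'joint_vel': array([-9.14146593e-05,  5.96451406e-04, -1.91833926e-03, -6.22596900e-04,
        6.21615694e-04, -4.13660406e-04]), 'joint_torque': array([ 1.19130527e-04, -5.15114129e+01, -3.67312932e+01,  1.04818469e-04,
        1.28784249e-02, -4.98170337e-06]), 'tool_pos': array([ 0.1836251 , -0.64876676,  0.22992279]), 'tcp_rot': array([-3.10951677e+00, -4.31475169e-01,  3.63550906e-04]), 'wrist_force': array([-0.14784555,  0.26003345,  0.22875064]), 'torque': array([-0.0365161 , -0.00371032,  0.02277412]), 'grip_force': 0.0, 'width': 1.001505734057476}
scene [[581.6679648744083, 0.0, 317.11273031480584], [0.0, 581.6679648744083, 241.98084229237128], [0.0, 0.0, 1.0]] [[0.7465, 0.5301, -0.4022, 1.0991], [0.6654, -0.5952, 0.4506, -0.5949], [-0.0005, -0.604, -0.797, 1.1012], [0.0, 0.0, 0.0, 1.0]]
top [[554.4369436459259, 0.0, 325.00125742160185], [0.0, 554.4369436459259, 244.29288818459105], [0.0, 0.0, 1.0]] [[0.0076, -0.9809, 0.1944, 0.3172], [-0.9999, -0.009, -0.0063, 0.0018], [0.0079, -0.1944, -0.9809, 1.2792], [0.0, 0.0, 0.0, 1.0]]
{'K': [[371.64829954431775, 0.0, 316.59565967346214], [0.0, 371.64829954431775, 241.5199345073045], [0.0, 0.0, 1.0]], 'mount': [[-0.0004496308039961537, -0.9508089563751096, -0.3097775432613098, 0.07951014645077695], [0.9999997805079632, -0.000276763554414701, -0.000601985014816336, 0.0012314863484720329], [0.00048663760974003255, -0.30977774593861246, 0.950808872121536, -0.14232185362522967], [0.0, 0.0, 0.0, 1.0]]}
```

View pics/scene0.png

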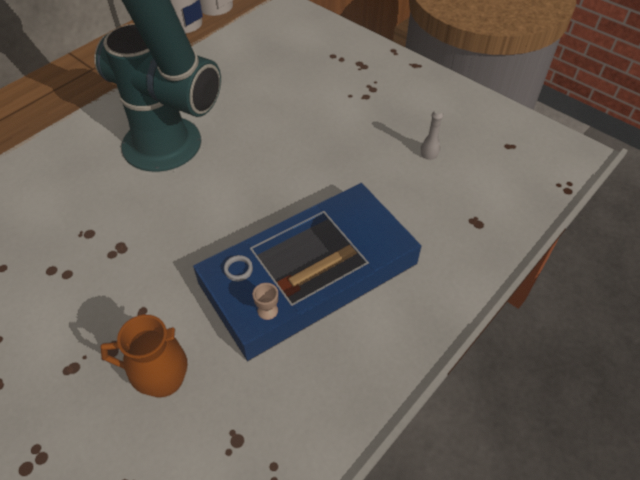

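View pics/top0.png

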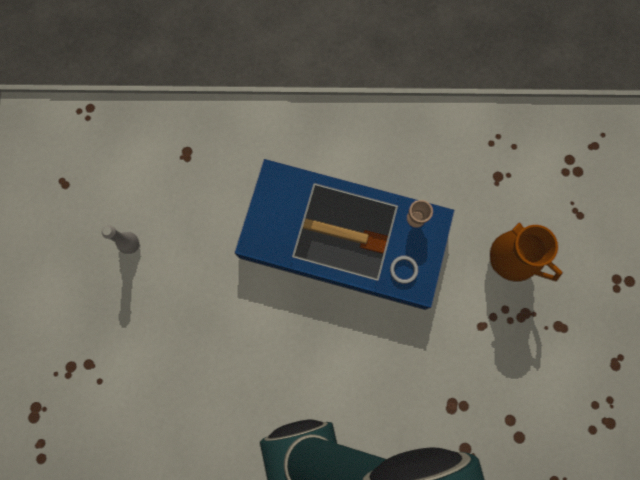

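Top view: the opening's corners are near (313,184), (397,207), (381,279) and (294,258). The handle runs from (311,225) to (366,240), with the blade at (376,242). The egg cup is at (418,213) and the ring at (404,269). The scene view shows the same layout, so I'll triangulate from the two.

```bash
cat > h.py <<'E'
import numpy as np,cv2
from workcell import bot,cams
def ray(c,p):
    d=np.linalg.inv(c["K"])@[p[0],p[1],1.]; T=np.array(c["T"]); d=T[:3,:3]@d; return T[:3,3],d/np.linalg.norm(d)
def plane(c,p,z):
    o,d=ray(c,p); return o+d*(z-o[2])/d[2]
def tri(rays):
    A=sum(np.eye(3)-np.outer(d,d) for o,d in rays); b=sum((np.eye(3)-np.outer(d,d))@o for o,d in rays)
    x=np.linalg.solve(A,b); return x,max(np.linalg.norm((np.eye(3)-np.outer(d,d))@(x-o)) for o,d in rays)
E
python3 - <<'E'
from h import *
C={n:cams.read_camera(n) for n in("top","scene")}
W={};H={};B={}
for n,c in C.items():
    hsv=cv2.cvtColor(c["image"],cv2.COLOR_RGB2HSV)
    blue=cv2.inRange(hsv,(105,120,40),(125,255,255))
    cs,_=cv2.findContours(blue,cv2.RETR_EXTERNAL,2); pan=max(cs,key=cv2.contourArea)
    m=np.zeros_like(blue); cv2.drawContours(m,[pan],-1,255,-1)
    hole=cv2.morphologyEx(m&~blue,cv2.MORPH_OPEN,np.ones((9,9)))
    cs,_=cv2.findContours(hole,cv2.RETR_EXTERNAL,2); w=max(cs,key=cv2.contourArea)
    hm=np.zeros_like(blue); cv2.drawContours(hm,[cv2.convexHull(w)],-1,255,-1)
    q=cv2.approxPolyN(w,4)[0] if hasattr(cv2,"approxPolyN") else None
    print(n,"pan",cv2.approxPolyDP(cv2.convexHull(pan),6,True)[:,0].tolist(),"win",q.tolist(),cv2.contourArea(w))
    h,s,v=cv2.split(hsv)
    er=cv2.erode(hm,np.ones((5,5)))
    wood=cv2.inRange(hsv,(0,90,30),(30,255,255))&er
    hand=cv2.inRange(hsv,(13,60,110),(30,255,255))&er
    blade=cv2.inRange(hsv,(0,120,30),(11,255,255))&er
    for k,mm in(("hand",hand),("blade",blade)):
        cs,_=cv2.findContours(mm,cv2.RETR_EXTERNAL,2)
        if cs:
            r=cv2.minAreaRect(max(cs,key=cv2.contourArea)); print(k,np.round(cv2.boxPoints(r),1).tolist(),np.round(r[0],1))
    a=c["image"].copy(); a[hand>0]=(0,255,0); a[blade>0]=(255,0,255); cv2.polylines(a,[q.astype(int)],True,(255,0,0),1)
    y0,x0=hm.nonzero()[0].min()-20,hm.nonzero()[1].min()-20
    both=np.hstack([x[y0:y0+130,x0:x0+150] for x in(c["image"],a)])
    W[n]=cv2.resize(both[:,:,::-1],None,fx=2.3,fy=2.3,interpolation=cv2.INTER_CUBIC); print("crop origin",x0,y0)
cv2.imwrite("pics/m1.png",np.vstack(list(W.values())))
E
```

```text
top pan [[264, 160], [452, 210], [430, 306], [240, 257]] win [[398, 205], [378, 281], [291, 257], [313, 182]] 6884.0
hand [[310.5, 227.89999389648438], [312.5, 220.0], [367.70001220703125, 234.10000610351562], [365.70001220703125, 242.0]] [339.1 231. ]
blade [[360.1000061035156, 247.8000030517578], [364.29998779296875, 229.60000610351562], [387.20001220703125, 235.0], [382.8999938964844, 253.1999969482422]] [373.6 241.4]
crop origin 274 164
scene pan [[362, 185], [419, 245], [416, 261], [248, 358], [195, 266]] win [[370, 263], [243, 336], [259, 253], [323, 208]] 6191.0
hand [[289.0, 278.1000061035156], [338.1000061035156, 250.8000030517578], [342.3999938964844, 258.5], [293.20001220703125, 285.79998779296875]] [315.7 268.3]
blade [[276.79998779296875, 281.70001220703125], [288.79998779296875, 272.70001220703125], [300.3999938964844, 288.20001220703125], [288.3999938964844, 297.20001220703125]] [288.6 284.9]
crop origin 232 192
```

View pics/m1.png

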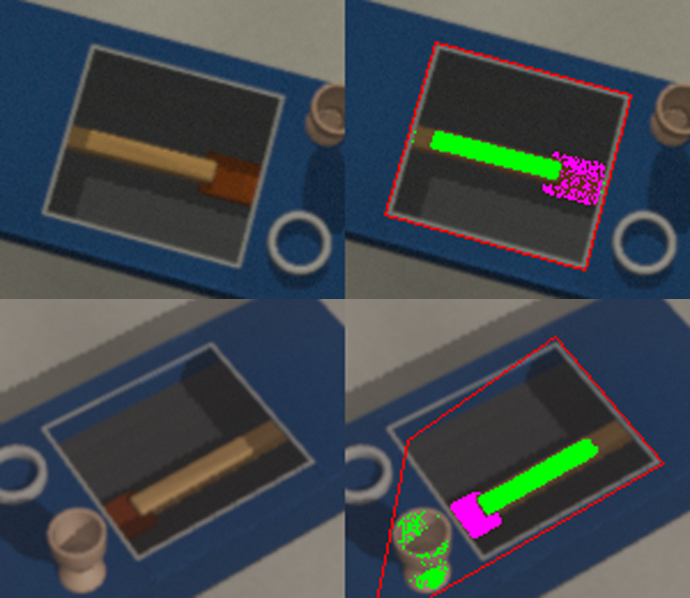

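The crops show clean rim corners and the handle's lower end, where the pale bar steps down to the blade. The shadow edge across the handle is also visible in both views. I'll triangulate these points.

```bash
cat > m.py <<'E'
from h import *
C={n:cams.read_camera(n) for n in("top","scene")}
P=dict(c_pp=((314.9,184),(368.1,262.9)),c_pm=((397.5,206.2),(292.4,304.6)),c_mm=((378.3,279.7),(250.7,248.1)),c_mp=((293.1,256.2),(324.2,212)),
 hlow=((367.3,238.3),(291.6,280.3)),hshade=((311.4,224.4),(341.1,256.8)))
R={}
for k,(a,b) in P.items():
    R[k],e=tri([ray(C["top"],a),ray(C["scene"],b)]); print(k,R[k].round(4),round(e,4), 'planes', plane(C["top"],a,.072 if k[0]=='c' else .023).round(4),plane(C["scene"],b,.072 if k[0]=='c' else .023).round(4))
w=np.mean([R[k] for k in P if k[0]=='c'],0)
ys=(R["c_pp"]+R["c_mp"]-R["c_pm"]-R["c_mm"])/2; xs=(R["c_pp"]+R["c_pm"]-R["c_mp"]-R["c_mm"])/2
print("win",w,np.linalg.norm(ys[:2]),np.linalg.norm(xs[:2]),"yaw of y axis",np.arctan2(ys[1],ys[0]),np.arctan2(xs[1],xs[0])+np.pi/2)
d=(R["hshade"]-R["hlow"])[:2];print("paddle yaw",np.arctan2(d[1],d[0]),np.linalg.norm(d))
for n,p in(("cup",(418,213)),("ring",(404,269))): print(n,plane(C["top"],p,.072+(.066 if n=='cup' else .012)))
print("pestle",plane(C["top"],(109,232),.145),"pitcher",plane(C["top"],(536,243),.18))
E
python3 m.py
```

```text
c_pp [0.6976 0.0191 0.0682] 0.0012 planes [0.6956 0.0181 0.072 ] [0.6998 0.0179 0.072 ]
c_pm [ 0.6471 -0.1676  0.0696] 0.0017 planes [ 0.6454 -0.1685  0.072 ] [ 0.6492 -0.1672  0.072 ]
c_mm [ 0.4794 -0.1227  0.0693] 0.0012 planes [ 0.4783 -0.1234  0.072 ] [ 0.4818 -0.123   0.072 ]
c_mp [0.5306 0.0654 0.0664] 0.001 planes [0.529  0.0644 0.072 ] [0.5341 0.0627 0.072 ]
hlow [ 0.5823 -0.1031  0.0218] 0.0014 planes [ 0.5812 -0.1041  0.023 ] [ 0.5837 -0.1025  0.023 ]
hshade [0.6171 0.0268 0.0084] 0.001 planes [0.613  0.0258 0.023 ] [0.6241 0.0194 0.023 ]
win [ 0.58868895 -0.05145542  0.06839658] 0.19416031505450818 0.17349804557089993 yaw of y axis 1.3058864859092476 1.304794629498303
paddle yaw 1.309002616461789 0.13449877100430985
cup [ 0.61295434 -0.20256965  0.138     ]
ring [ 0.50070473 -0.17851705  0.084     ]
pestle [0.5639793  0.44581933 0.145     ] pitcher [ 0.54163232 -0.43314379  0.18      ]
```

The rim comes out at 66–70 mm and 194 by 173 mm, which agrees with 72 mm and the opening size. The handle top comes out at 22 mm, against 23 mm expected. The shadow-edge point is unreliable, so I'll refine the paddle's yaw with the wrist camera. First I'll work out the move to above the opening.

```bash
cat >> h.py <<'E'
from scipy.spatial.transform import Rotation as Ro
W=np.array([.5885,-.0515,.072]); YAW=1.306
def u(): return np.array([np.cos(YAW),np.sin(YAW),0])
def v(): return np.array([np.sin(YAW),-np.cos(YAW),0])
def pan(p): p=np.array(p)-[W[0],W[1],0]; return np.array([p@u(),p@v(),p[2]]).round(4)
def goal(R0,yaw,tilt=0):  # tool z down; tool x along +-u, tilt raises +u end
    c=[]
    for s in(1,-1):
        x=s*np.array([np.cos(yaw),np.sin(yaw),0]); z=np.array([0,0,-1.]); R=np.column_stack([x,np.cross(z,x),z])
        ax=np.array([np.sin(yaw),-np.cos(yaw),0]); c.append(Ro.from_rotvec(ax*tilt).as_matrix()@R)
    return min(c,key=lambda R:np.linalg.norm(Ro.from_matrix(R0.T@R).as_rotvec()))
def cmd(uu,vv,z,yaw,tilt=0):
    s=bot.read_state(); R0=Ro.from_rotvec(s["tcp_rot"]).as_matrix(); t=np.array([W[0],W[1],0])+uu*u()+vv*v()+[0,0,z]
    d=R0.T@(t-s["tool_pos"]); r=Ro.from_matrix(R0.T@goal(R0,yaw,tilt)).as_rotvec()
    return (d/.25).round(3).tolist(),(r/np.radians(45)).round(3).tolist()
E
python3 - <<'E'
from h import *
s=bot.read_state();print(Ro.from_rotvec(s["tcp_rot"]).as_matrix().round(3)); print(cmd(0,0.01,.30,YAW))
E
```

```text
[[ 0.962  0.272 -0.   ]
 [ 0.272 -0.962  0.001]
 [ 0.    -0.001 -1.   ]]
([2.243, -1.84, -0.275], [-0.001, -0.0, -1.312])
```

Emit:
play_rows(
  rows=[
    [[0.15,-0.1,-0.28],[0,0,0]],
    [[0.3,-0.2,-0.28],[0,0,0]],
    [[0.45,-0.35,-0.28],[0,0,0]],
    [[0.55,-0.45,-0.28],[0,0,0]],
    [[0.65,-0.55,-0.28],[0,0,0]],
    [[0.75,-0.62,-0.28],[0,0,0]],
    [[0.75,-0.62,-0.28],[0,0,0]],
  ],
  claw=1,
  newtons=80,
)

```text
time: 0.93
tool_pos: [0.3241, -0.4456, 0.3021]
tcp_rot: [-3.111, -0.435, -0.003]
wrist_force: [0.4, 0.2, -0.5]
width: 1.006
grip_force: 0.0
```

Emit:
play_rows(
  rows=[
    [[0.13,-0.1,0],[0,0,-0.06]],
    [[0.26,-0.2,0],[0,0,-0.2]],
    [[0.39,-0.32,0],[0,0,-0.34]],
    [[0.52,-0.43,0],[0,0,-0.46]],
    [[0.65,-0.53,0],[0,0,-0.58]],
    [[0.75,-0.61,0],[0,0,-0.65]],
    [[0.75,-0.61,0],[0,0,-0.65]],
  ],
)

```text
time: 1.52
tool_pos: [0.4639, -0.2465, 0.3016]
tcp_rot: [-2.896, -1.214, -0.005]
wrist_force: [0.5, -1.0, 0.3]
width: 1.0
grip_force: 0.0
```

Run:
```python
from h import *
s=bot.read_state();print(s["time"],s["q"].round(3),s["tool_pos"]);print(cmd(0,0.01,.30,YAW))
```

```text
1.5167 [-0.538 -0.059  1.83   0.003  1.37   0.238] [ 0.46386955 -0.24645023  0.30155045]
([0.925, -0.156, 0.009], [0.001, -0.004, -0.652])
```

Emit:
play_rows(
  rows=[
    [[0.13,-0.02,0],[0,0,-0.1]],
    [[0.28,-0.04,0],[0,0,-0.22]],
    [[0.42,-0.07,0],[0,0,-0.34]],
    [[0.56,-0.1,0],[0,0,-0.46]],
    [[0.7,-0.12,0],[0,0,-0.56]],
    [[0.82,-0.14,0],[0,0,-0.65]],
    [[0.92,-0.155,0],[0,0,-0.65]],
    [[0.92,-0.155,0],[0,0,-0.65]],
    [[0.92,-0.155,0],[0,0,-0.65]],
    [[0.92,-0.155,0],[0,0,-0.65]],
  ],
)

```text
time: 2.35
tool_pos: [0.5956, -0.0619, 0.3011]
tcp_rot: [2.504, 1.897, -0.002]
wrist_force: [-0.3, -0.6, 0.7]
width: 0.998
grip_force: 0.0
```

```bash
cat >> h.py <<'E'
def wray(c,s,p):
    K=np.array(c["K"]); d=np.array([p[0]-K[0,2],p[1]-K[1,2]]); th=np.hypot(*d)/K[0,0]
    d=d/np.hypot(*d)*np.sin(th); d=np.array([d[0],d[1],np.cos(th)])
    T=np.eye(4);T[:3,:3]=Ro.from_rotvec(s["tcp_rot"]).as_matrix();T[:3,3]=s["tool_pos"]; T=T@np.array(c["mount"])
    return T[:3,3],T[:3,:3]@d
def wplane(c,s,p,z):
    o,d=wray(c,s,p); return o+d*(z-o[2])/d[2]
E
python3 - <<'E'
from h import *
import pickle
s=bot.read_state(); c=cams.read_camera("wrist"); pickle.dump((s,c),open("w1.pkl","wb"))
print(s["tool_pos"],pan(s["tool_pos"]),s["time"]); cv2.imwrite("pics/w1.png",c["image"][:,:,::-1])
E
```

```text
[ 0.59555945 -0.06194904  0.30107451] [-0.0082  0.0095  0.3011] 2.35
```

View pics/w1.png

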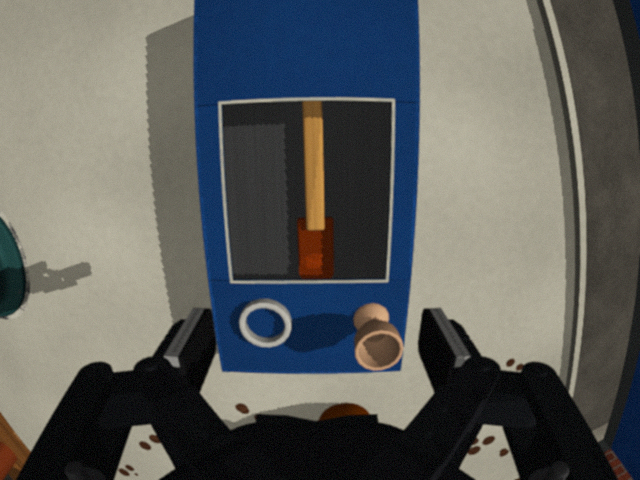

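The wrist view is clear. The rim corners are at (220,101), (394,99), (388,282) and (230,282). The handle axis runs from (313,104) to (315.5,230), with the blade below it.

Run:
```python
from h import *
import pickle
s,c=pickle.load(open("w1.pkl","rb"))
im=c["image"]; hsv=cv2.cvtColor(im,cv2.COLOR_RGB2HSV)
m=cv2.inRange(hsv,(13,80,90),(30,255,255)); m[:104]=0; m[232:]=0; m[:,:290]=0; m[:,340:]=0
rows={r:(m[r].nonzero()[0].min(),m[r].nonzero()[0].max()) for r in range(106,228,12)}
mid=np.array([wplane(c,s,((a+b+1)/2,r+.5),.023) for r,(a,b) in rows.items()]); wid=[np.linalg.norm(wplane(c,s,(a,r),.023)-wplane(c,s,(b+1,r),.023)).round(4) for r,(a,b) in rows.items()]
print("widths",wid); P=np.array([pan(x) for x in mid]); print(P[:,:2].tolist())
f=np.polyfit(P[:,0],P[:,1],1); print("slope v/u",f)
q=[pan(wplane(c,s,p,.072)) for p in((220,101),(394,99),(388,282),(230,282))]; print("win",np.array(q).tolist())
print("hlow",pan(wplane(c,s,(315.5,230),.023)))
t,sc=cams.read_camera("top"),cams.read_camera("scene")
for n,p in dict(hlow=((367.3,238.3),(291.6,280.3),(315.5,230)),pp=((314.9,184),(368.1,262.9),(394,99)),mm=((378.3,279.7),(250.7,248.1),(230,282))).items():
    x,e=tri([ray(t,p[0]),ray(sc,p[1]),tuple(a/np.linalg.norm(a) if i else a for i,a in enumerate(wray(c,s,p[2])))]); print(n,pan(x),e)
print("ring",pan(wplane(c,s,(265,323),.084)),"cup",pan(wplane(c,s,(372,316),.08)),pan(wplane(c,s,(380,350),.138)))
```

```text
widths [np.float64(0.0188), np.float64(0.0222), np.float64(0.0212), np.float64(0.0224), np.float64(0.0214), np.float64(0.0215), np.float64(0.0216), np.float64(0.0229), np.float64(0.0219), np.float64(0.0221), np.float64(0.0211)]
[[0.0905, 0.0063], [0.0769, 0.0068], [0.0634, 0.0072], [0.0498, 0.0076], [0.0361, 0.008], [0.0224, 0.0078], [0.0086, 0.0077], [-0.0053, 0.0081], [-0.0194, 0.0085], [-0.0337, 0.0084], [-0.0482, 0.0088]]
slope v/u [-0.01541829  0.0080834 ]
win [[0.0978, -0.0855, 0.072], [0.0969, 0.0877, 0.072], [-0.0988, 0.0882, 0.072], [-0.0974, -0.0875, 0.072]]
hlow [-0.0525  0.0082  0.023 ]
hlow [-0.0519  0.0079  0.0228] 0.0016308049083253646
pp [0.0967 0.0874 0.0688] 0.001680374309539399
mm [-0.0976 -0.087   0.0703] 0.001745891837949563
ring [-0.1426 -0.0493  0.084 ] cup [-0.137  0.071  0.08 ] [-0.1437  0.0719  0.138 ]
```

Three views agree: the handle's lower end is at u = −52 mm, v = 8 mm, top 22.8 mm, and its width measures 22 mm. The paddle's yaw is 1.321. Next I'll check a 2D extraction path for clearance.

```bash
cat > path.py <<'E'
import numpy as np
yg=.044; tz=.004   # TCP in paddle coordinates
def seg(a,b,n=40): return [np.array(a)+(np.array(b)-a)*t for t in np.linspace(0,1,n)]
def rect(x0,x1,z0,z1):
    c=[(x0,z0),(x1,z0),(x1,z1),(x0,z1),(x0,z0)]; return np.vstack([seg(c[i],c[i+1]) for i in range(4)])
pad=np.vstack([rect(-.07-yg,.145-yg,-tz,.02-tz),rect(-.145-yg,-.057-yg,-tz,.012-tz)])
body=rect(-.0425,.0425,.073,.2); fing=rect(-.012,.012,0.024,.073)
def dist(P,x0,x1,z0,z1):
    dx=np.maximum(np.maximum(x0-P[:,0],P[:,0]-x1),0);dz=np.maximum(np.maximum(z0-P[:,1],P[:,1]-z1),0)
    return np.hypot(dx,dz).min()
obs=dict(cvL=(-.226,-.095,.067,.072),cvR=(.095,.226,.067,.072),wallL=(-.5,-.22,0,.07),floor=(-.5,.5,-.1,.003))
def clear(u,z,th):
    c,s=np.cos(th),np.sin(th); R=np.array([[c,-s],[s,c]]); T=lambda P:P@R.T+[u,z]
    o={k:dist(T(pad),*b) for k,b in obs.items()}
    G=np.vstack([T(body),T(fing)]); o["gL"]=dist(G,*obs["cvL"]);o["gR"]=dist(G,*obs["cvR"]);o["gcup"]=dist(G,-.17,-.115,.072,.138)
    o["pcup"]=dist(T(pad),-.17,-.115,.072,.138)
    return o,T(np.array([[.145-yg,.01-tz],[-.145-yg,.006-tz]]))
if __name__=="__main__":
    # u,z,tilt deg of the TCP
    wp=[(.062,.007,0),(.062,.016,0),(-.021,.022,0),(-.021,.055,11),(-.010,.075,18),(.03,.105,22),(.07,.145,25),(.10,.185,25),(.10,.25,25),(.10,.30,20)]
    for a,b in zip(wp,wp[1:]):
        r=[clear(p[0],p[1],np.radians(p[2])) for p in seg(a,b,12)]
        m={k:round(1e3*min(o[0][k] for o in r)) for k in r[0][0]}
        print(b,m,"ends",r[-1][1].round(3).tolist())
E
python3 path.py
```

```text
(0.062, 0.016, 0) {'cvL': 43, 'cvR': 35, 'wallL': 93, 'floor': 0, 'gL': 115, 'gR': 8, 'gcup': 134, 'pcup': 48} ends [[0.163, 0.022], [-0.127, 0.018]]
(-0.021, 0.022, 0) {'cvL': 29, 'cvR': 30, 'wallL': 10, 'floor': 9, 'gL': 39, 'gR': 17, 'gcup': 52, 'pcup': 34} ends [[0.08, 0.028], [-0.21, 0.024]]
(-0.021, 0.055, 11) {'cvL': 10, 'cvR': 16, 'wallL': 10, 'floor': 12, 'gL': 39, 'gR': 77, 'gcup': 34, 'pcup': 19} ends [[0.077, 0.08], [-0.207, 0.021]]
(-0.01, 0.075, 18) {'cvL': 3, 'cvR': 15, 'wallL': 12, 'floor': 10, 'gL': 50, 'gR': 105, 'gcup': 34, 'pcup': 14} ends [[0.084, 0.112], [-0.19, 0.018]]
(0.03, 0.105, 22) {'cvL': 0, 'cvR': 31, 'wallL': 28, 'floor': 10, 'gL': 63, 'gR': 87, 'gcup': 38, 'pcup': 11} ends [[0.121, 0.148], [-0.146, 0.036]]
(0.07, 0.145, 25) {'cvL': 0, 'cvR': 51, 'wallL': 72, 'floor': 27, 'gL': 103, 'gR': 87, 'gcup': 80, 'pcup': 6} ends [[0.159, 0.193], [-0.102, 0.067]]
(0.1, 0.185, 25) {'cvL': 0, 'cvR': 73, 'wallL': 115, 'floor': 58, 'gL': 154, 'gR': 101, 'gcup': 128, 'pcup': 10} ends [[0.189, 0.233], [-0.072, 0.107]]
(0.1, 0.25, 25) {'cvL': 39, 'cvR': 96, 'wallL': 151, 'floor': 98, 'gL': 204, 'gR': 131, 'gcup': 174, 'pcup': 40} ends [[0.189, 0.298], [-0.072, 0.172]]
(0.1, 0.3, 20) {'cvL': 98, 'cvR': 155, 'wallL': 179, 'floor': 163, 'gL': 259, 'gR': 195, 'gcup': 216, 'pcup': 54} ends [[0.193, 0.34], [-0.078, 0.237]]
```

Run:
```python
from h import *
# descent target, open claw
print(cmd(.062,.0071,.10,YAW+.015), cmd(.062,.0071,.007,YAW+.015))
```

```text
([0.284, -0.013, 0.806], [0.0, 0.0, -0.033]) ([0.284, -0.013, 1.178], [0.0, 0.0, -0.033])
```

Emit:
play_rows(
  rows=[
    [[0.08,0,0],[0,0,-0.03]],
    [[0.18,-0.01,0.05],[0,0,-0.03]],
    [[0.285,-0.013,0.17],[0,0,-0.033]],
    [[0.285,-0.013,0.3],[0,0,-0.033]],
    [[0.285,-0.013,0.44],[0,0,-0.033]],
    [[0.285,-0.013,0.58],[0,0,-0.033]],
    [[0.285,-0.013,0.7],[0,0,-0.033]],
    [[0.285,-0.013,0.78],[0,0,-0.033]],
    [[0.285,-0.013,0.8],[0,0,-0.033]],
    [[0.285,-0.013,0.8],[0,0,-0.033]],
  ],
)

```text
time: 3.33
tool_pos: [0.6102, 0.0073, 0.0993]
tcp_rot: [-2.478, -1.926, 0.005]
wrist_force: [0.3, -0.3, 0.0]
width: 0.998
grip_force: 0.0
```

Run:
```python
from h import *
s=bot.read_state(); print(pan(s["tool_pos"]),cmd(.062,.0071,.007,YAW+.015))
```

```text
[0.0624 0.0056 0.0993] ([-0.001, 0.008, 0.369], [-0.005, 0.001, 0.0])
```

Emit:
play_rows(
  rows=[
    [[0,0.006,0.06],[0,0,0]],
    [[0,0.006,0.14],[0,0,0]],
    [[0,0.006,0.22],[0,0,0]],
    [[0,0.006,0.3],[0,0,0]],
    [[0,0.006,0.34],[0,0,0]],
    [[0,0.006,0.366],[0,0,0]],
    [[0,0.006,0.366],[0,0,0]],
    [[0,0.006,0.366],[0,0,0]],
  ],
)

```text
time: 4.0
tool_pos: [0.6147, 0.0076, 0.0111]
tcp_rot: [2.478, 1.928, 0.002]
wrist_force: [0.1, -0.4, 0.1]
width: 1.0
grip_force: 0.0
```

Emit:
play_rows(
  rows=[
    [[0,0,0],[0,0,0]],
    [[0,0,0],[0,0,0]],
    [[0,0,0],[0,0,0]],
    [[0,0,0],[0,0,0]],
    [[0,0,0],[0,0,0]],
    [[0,0,0],[0,0,0]],
    [[0,0,0],[0,0,0]],
    [[0,0,0],[0,0,0]],
    [[0,0,0],[0,0,0]],
    [[0,0,0],[0,0,0]],
    [[0,0,0],[0,0,0]],
    [[0,0,0],[0,0,0]],
  ],
  claw=-1,
  newtons=80,
)

```text
time: 5.0
tool_pos: [0.6141, 0.0078, 0.0105]
tcp_rot: [2.479, 1.929, 0.001]
wrist_force: [-0.6, 0.0, 5.3]
width: 0.231
grip_force: 81.1
```

```bash
sed -i 's/^    wp=.*/    wp=[(.062,.007,0),(.062,.014,0),(-.020,.019,0),(-.020,.050,11),(0,.062,16),(.04,.085,20),(.08,.110,23),(.12,.138,25),(.16,.17,25),(.17,.21,25),(.17,.26,20)]/' path.py; python3 path.py
python3 - <<'E'
from h import *
s=bot.read_state(); print(pan(s["tool_pos"]),s["width"],s["grip_force"],s["wrist_force"],cmd(.062,.0071,.014,YAW+.015),cmd(-.02,.0071,.019,YAW+.015))
E
```

```text
(0.062, 0.014, 0) {'cvL': 45, 'cvR': 37, 'wallL': 93, 'floor': 0, 'gL': 115, 'gR': 8, 'gcup': 134, 'pcup': 50} ends [[0.163, 0.02], [-0.127, 0.016]]
(-0.02, 0.019, 0) {'cvL': 32, 'cvR': 33, 'wallL': 11, 'floor': 7, 'gL': 38, 'gR': 15, 'gcup': 53, 'pcup': 37} ends [[0.081, 0.025], [-0.209, 0.021]]
(-0.02, 0.05, 11) {'cvL': 15, 'cvR': 15, 'wallL': 11, 'floor': 7, 'gL': 38, 'gR': 75, 'gcup': 34, 'pcup': 24} ends [[0.078, 0.075], [-0.206, 0.016]]
(0, 0.062, 16) {'cvL': 15, 'cvR': 7, 'wallL': 13, 'floor': 3, 'gL': 46, 'gR': 92, 'gcup': 34, 'pcup': 24} ends [[0.095, 0.096], [-0.182, 0.012]]
(0.04, 0.085, 20) {'cvL': 13, 'cvR': 13, 'wallL': 36, 'floor': 3, 'gL': 59, 'gR': 65, 'gcup': 47, 'pcup': 25} ends [[0.133, 0.125], [-0.138, 0.022]]
(0.08, 0.11, 23) {'cvL': 20, 'cvR': 27, 'wallL': 80, 'floor': 14, 'gL': 97, 'gR': 62, 'gcup': 85, 'pcup': 32} ends [[0.171, 0.155], [-0.095, 0.038]]
(0.12, 0.138, 25) {'cvL': 20, 'cvR': 37, 'wallL': 123, 'floor': 29, 'gL': 139, 'gR': 65, 'gcup': 126, 'pcup': 34} ends [[0.209, 0.186], [-0.052, 0.06]]
(0.16, 0.17, 25) {'cvL': 40, 'cvR': 45, 'wallL': 165, 'floor': 51, 'gL': 185, 'gR': 83, 'gcup': 170, 'pcup': 61} ends [[0.249, 0.218], [-0.012, 0.092]]
(0.17, 0.21, 25) {'cvL': 84, 'cvR': 57, 'wallL': 207, 'floor': 83, 'gL': 236, 'gR': 115, 'gcup': 220, 'pcup': 100} ends [[0.259, 0.258], [-0.002, 0.132]]
(0.17, 0.26, 20) {'cvL': 110, 'cvR': 89, 'wallL': 226, 'floor': 123, 'gL': 270, 'gR': 155, 'gcup': 247, 'pcup': 110} ends [[0.263, 0.3], [-0.008, 0.197]]
[0.0639 0.0092 0.0105] 0.23120778180224827 81.10009431838989 [-0.57373881  0.01610146  5.2887859 ] ([-0.008, -0.008, -0.014], [0.001, -0.0, 0.002]) ([-0.336, -0.014, -0.034], [0.001, -0.0, 0.002])
```

Emit:
play_rows(
  rows=[
    [[0,0,-0.02],[0,0,0]],
    [[0,0,-0.03],[0,0,0]],
    [[0,0,-0.04],[0,0,0]],
    [[-0.03,-0.002,-0.045],[0,0,0]],
    [[-0.08,-0.004,-0.045],[0,0,0]],
    [[-0.14,-0.006,-0.045],[0,0,0]],
    [[-0.2,-0.008,-0.045],[0,0,0]],
    [[-0.26,-0.01,-0.045],[0,0,0]],
    [[-0.31,-0.012,-0.045],[0,0,0]],
    [[-0.33,-0.014,-0.045],[0,0,0]],
    [[-0.33,-0.014,-0.045],[0,0,0]],
    [[-0.33,-0.014,-0.045],[0,0,0]],
  ],
  newtons=110,
)

```text
time: 6.0
tool_pos: [0.5898, -0.0719, 0.021]
tcp_rot: [-2.48, -1.928, -0.0]
wrist_force: [-0.4, -0.7, -2.6]
width: 0.218
grip_force: 107.8
```

Run:
```python
from h import *
s=bot.read_state(); print(s["time"],pan(s["tool_pos"]),s["q"].round(2),s["width"],s["grip_force"],s["wrist_force"],s["torque"])
y=YAW+.015
for w in[(-.02,.0071,.0535,y,np.radians(11)),(0,.0071,.0655,y,np.radians(16)),(.04,.0065,.0885,y,np.radians(20)),(.08,.006,.1135,y,np.radians(23)),(.12,.005,.1415,y,np.radians(25))]: print(cmd(*w))
c=cams.read_camera("wrist"); cv2.imwrite("pics/w2.png",c["image"][:,:,::-1])
```

```text
6.0 [-0.0193  0.0066  0.021 ] [-0.16  0.33  1.95  0.    0.87  0.09] 0.21828867603557128 107.76567935943604 [-0.39606567 -0.71404735 -2.59098906] [ 0.06724914 -0.06783655 -0.03044979]
([-0.003, 0.002, -0.13], [-0.0, 0.244, 0.0])
([0.077, 0.003, -0.178], [-0.0, 0.355, 0.0])
([0.237, 0.003, -0.27], [-0.0, 0.444, 0.0])
([0.397, 0.004, -0.37], [-0.0, 0.511, 0.0])
([0.557, 0.002, -0.482], [-0.0, 0.555, 0.0])
```

View pics/w2.png

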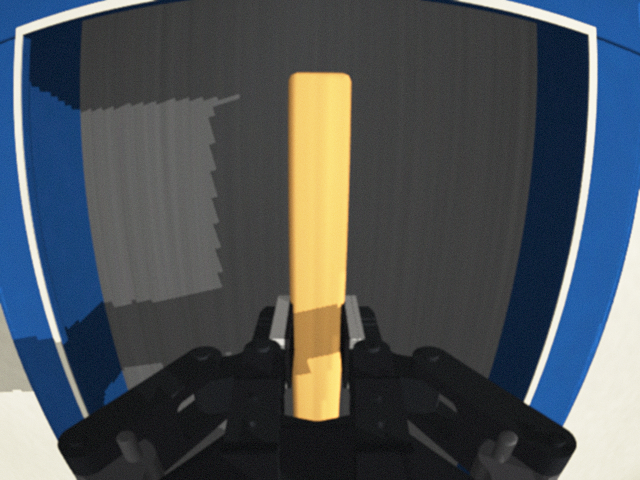

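The handle is between the pads and its end, at (320,73), is now clear of the +y rim inside the opening. Now I'll tilt it and draw it out.

Emit:
play_rows(
  rows=[
    [[0,0,-0.02],[0,0.03,0]],
    [[0,0,-0.045],[0,0.08,0]],
    [[0,0,-0.075],[0,0.14,0]],
    [[0,0,-0.105],[0,0.2,0]],
    [[0,0,-0.13],[0,0.245,0]],
    [[0.03,0,-0.15],[0,0.29,0]],
    [[0.06,0,-0.168],[0,0.33,0]],
    [[0.077,0,-0.178],[0,0.355,0]],
    [[0.077,0,-0.178],[0,0.355,0]],
    [[0.077,0,-0.178],[0,0.355,0]],
  ],
)

```text
time: 6.88
tool_pos: [0.5946, -0.0524, 0.0654]
tcp_rot: [-2.33, -1.815, -0.326]
wrist_force: [-0.4, 0.2, -1.3]
width: 0.223
grip_force: 107.8
```

Run:
```python
from h import *
s=bot.read_state(); print(s["time"],pan(s["tool_pos"]),s["q"].round(2),s["width"],s["grip_force"],s["wrist_force"],s["torque"])
y=YAW+.015
for w in[(.04,.0065,.0885,y,np.radians(20)),(.08,.006,.1135,y,np.radians(23)),(.12,.005,.1415,y,np.radians(25)),(.16,.005,.1735,y,np.radians(25)),(.17,.005,.2135,y,np.radians(25)),(.17,.005,.25,y,np.radians(22))]: print(cmd(*w))
c=cams.read_camera("scene"); cv2.imwrite("pics/s3.png",cv2.resize(c["image"][150:370,170:450,::-1],None,fx=2.5,fy=2.5))
```

```text
6.8833 [0.0007 0.0062 0.0654] [-0.29  0.28  1.95  0.34  0.96 -0.25] 0.22277428592453677 107.80750036239624 [-0.38383427  0.16533004 -1.30784825] [-0.09848989  0.04448776 -0.00420675]
([0.176, 0.004, -0.046], [-0.001, 0.09, 0.003])
([0.358, 0.005, -0.098], [-0.001, 0.157, 0.003])
([0.542, 0.004, -0.162], [-0.001, 0.201, 0.003])
([0.731, 0.006, -0.241], [-0.001, 0.201, 0.003])
([0.814, 0.007, -0.384], [-0.001, 0.201, 0.003])
([0.854, 0.007, -0.524], [-0.001, 0.135, 0.003])
```

View pics/s3.png

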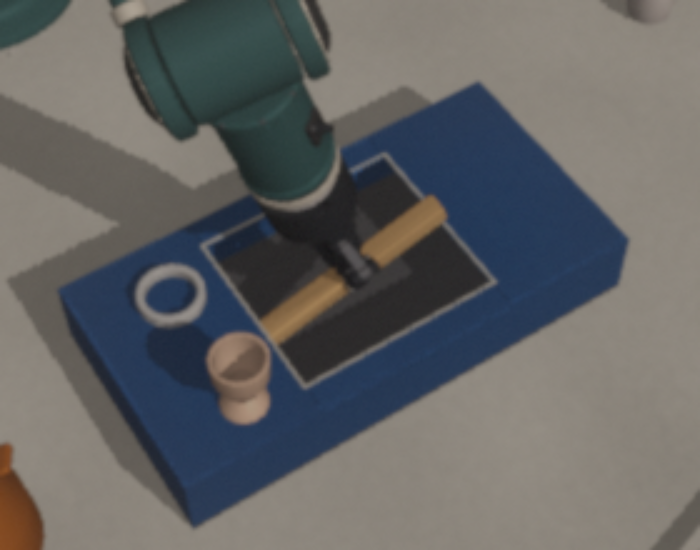

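The handle end sticks up through the opening at (435,210) in the crop, the blade is still under the cover, and the bystanders haven't moved. I'll keep drawing it out.

Emit:
play_rows(
  rows=[
    [[0,0,0],[0,0,0]],
    [[0.04,0,-0.01],[0,0.02,0]],
    [[0.1,0,-0.026],[0,0.05,0]],
    [[0.176,0.004,-0.046],[0,0.09,0]],
    [[0.26,0.004,-0.07],[0,0.12,0]],
    [[0.358,0.004,-0.098],[0,0.157,0]],
    [[0.45,0.004,-0.13],[0,0.18,0]],
    [[0.542,0.004,-0.162],[0,0.2,0]],
    [[0.64,0.005,-0.2],[0,0.2,0]],
    [[0.73,0.006,-0.24],[0,0.2,0]],
    [[0.78,0.006,-0.31],[0,0.2,0]],
    [[0.815,0.007,-0.385],[0,0.2,0]],
    [[0.84,0.007,-0.45],[0,0.17,0]],
    [[0.855,0.007,-0.525],[0,0.135,0]],
    [[0.855,0.007,-0.525],[0,0.135,0]],
    [[0.855,0.007,-0.525],[0,0.135,0]],
    [[0.855,0.007,-0.525],[0,0.135,0]],
    [[0.855,0.007,-0.525],[0,0.135,0]],
    [[0.855,0.007,-0.525],[0,0.135,0]],
    [[0.855,0.007,-0.525],[0,0.135,0]],
  ],
)

```text
time: 8.6
tool_pos: [0.6371, 0.1108, 0.2487]
tcp_rot: [-2.267, -1.762, -0.439]
wrist_force: [-0.1, 0.0, -2.3]
width: 0.218
grip_force: 107.9
```

Run:
```python
from h import *
s=bot.read_state(); print(s["time"],pan(s["tool_pos"]),s["width"],s["grip_force"],s["wrist_force"],abs(s["joint_vel"]).max())
ims=[cams.read_camera(n)["image"][:,:,::-1] for n in("scene","top")]; cv2.imwrite("pics/f4.png",cv2.resize(np.hstack([i[90:400,100:540] for i in ims]),(790,278)))
```

```text
8.6 [0.1694 0.0044 0.2487] 0.21811307997377563 107.94255137443542 [-0.12088368  0.03893449 -2.28914365] 0.008966810214564871
```

View pics/f4.png

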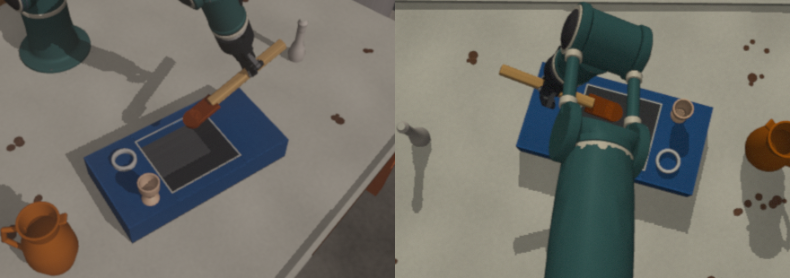

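The paddle is fully out of the pan and the bystanders haven't moved. I'll check the blade tip's height, then hand in if it is clear.

Run:
```python
from h import *
t,sc=cams.read_camera("top"),cams.read_camera("scene")
x,e=tri([ray(t,(346,210)),ray(sc,(313,223))]); print(x,pan(x),e)
s=bot.read_state(); print(s["width"],s["grip_force"],s["tool_pos"])
if x[2]>.13 and e<.01: print(bot.finish_job())
```

```text
[ 0.60281627 -0.04857025  0.19115595] [0.0066 0.0131 0.1912] 0.0018695030310583098
0.2179206505195246 107.94425010681152 [0.63778327 0.11088184 0.24999312]
the job is handed in; nothing more can be done
None
```

The paddle came out through the opening handle end first and is held still in the gripper, its blade tip (the lower end) about 12 cm above the cover; the bystanders look unmoved in the last pictures, and the job is handed in (no verdict was returned).

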